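# Sort left-hand and right-hand shelf brackets at the lab bench

### The arm

A 7-joint arm with a two-finger parallel gripper is mounted at the origin on the work surface. World frame = base frame: x ahead of the robot, y to its left, z up, the work surface at z = 0. Lengths are in m, angles in rad, forces in N, time in s.
With the tool pointing down it reaches from about 0.425 to 0.875 m from the base axis. Payload 4.7 kg.
Tool frame: the origin (TCP) lies at the very end of the fingers, on their centre line; the grasp point (between the pads) lies 19 mm behind it; z points along the fingers, y is the line along which they close (so a half turn about z gives the same grasp; the last joint's range is limited). The gripper opens to 87 mm and grips with 3 to 60 N. Pads are 19 mm wide; open, the fingers measure 117 mm over their backs; the gripper's body (75 mm by 190 mm) begins 51 mm behind the grasp point.
Start: joints at [-1.154, 0.321, -0.07, 1.45, 0.023, 1.371, -0.057], TCP at [0.255, 0.598, 0.223] pointing down, gripper open.
Joint ranges: [-2.86, 2.86], [-0.3, 2.09], [-1.38, 1.24], [0.06, 2.45], [-1.56, 4.7], [0.09, 2.05], [-2.69, 2.69]. Speed limits (rad/s): [2.57, 2.57, 3.14, 3.14, 3.14, 3.14, 3.14].

### API

Orientations are given as a unit quaternion [x, y, z, w].
In Python, from plant import robot gives the robot as it stands.
- The arm moves only by the shell command python3 -m jog 'ROWS' [FORCE]. ROWS is text: rows parted by semicolons, each of 5 numbers parted by spaces: the shift along the tool's x, y, z in m, then the turn about the tool's z in rad, then the closure, from -1 (fully open) to 1 (shut). In form: tx ty tz spin jaw; .... A call has 1 to 12 rows; each row is the pose to reach, as a shift and turn from the pose commanded when the call began, along the tool's axes at that moment; what a row does not reach only later rows make up. A row lasts 1/10 s, in which the tool goes at most 50 mm and 8.59 degrees, less where a joint would pass 70% of its speed; a pose out of reach is approached as far as the arm can. A call with a gripper value outside its range is refused whole. The fingers move at their own pace and stop on an object; FORCE is the grip in N (left out, the last holds). Time passes only in rows, so rows that repeat a pose let the fingers close. It gives the time, the measured TCP pose, the force, the opening and the grip force at its end, in the units of the state.
- robot.state(): the state, without advancing time (a new reading comes with each control period).
- robot.grab_frame(name): name is "side" or "top" or "wrist"; returns a dict with "pixels" (400x640x3 uint8, red, green, blue), "depth" (400x640 float32, m along the optical axis (not along the pixel's ray), 0 where there is no reading), "camera_matrix" (3x3 intrinsics, pixels), "rvec" (rotation vector, rad) and "tvec" (3), from world to camera coordinates, as OpenCV has them. Camera axes: x right, y down, z forward; pixel columns grow to the right and rows downward; lengths in m; the calibration is good to about 2 mm. A picture is of the moment at which its call begins.
- robot.sign_off(): hands the job in; it is judged then, once.
The state is a dict: "time_s": time; "qpos": joint angles; "joint_vel": joint speeds; "tau": joint torques, N m; "position": TCP position; "tcp_rot": TCP orientation; "contact_force": force on the tool from outside, world axes, zero at the start; "torque": the same for the moment, N m; "finger_gap": opening from 0.0 (shut) to 1.0 (fully open); "grasp_force": force on a finger pad.
Only numpy, scipy, OpenCV 4.12 (cv2) and the standard library are available. Lean on these libraries where they do the work, as an engineer would, in place of code of your own. Each camera call takes 0.05 s, during which the arm holds its last target. There are 200 camera calls.

### The job

Sort the three loose shelf brackets, two on the bench and one that was put in the wrong tray, so that each lies in the tray whose bolted-down sample is of the same hand (not its mirror image). Each must lie flat on the tray's floor with its rib up, not on another bracket or on the rim; set them down, do not drop or throw them. Leave the bottle, the jar and the two racks where they stand.

Things in the scene. Friction and masses are not known exactly. Their poses are not given: they have to be found in the camera images.
- bracket_a: Left-hand cast aluminium shelf bracket, some 180 g. L-shaped base 6 mm thick: leg 110 x 30 mm along x (-55 to 55), and at its +x end a foot (x 25 to 55) out to y +60 mm. A rib stands on the leg, along x. Seen from above, rib up, foot end away from you, the foot points left. Origin: centre of the leg's underside; z up. Starts flat on the bench, any yaw.
- bracket_b: Right-hand cast aluminium shelf bracket, some 180 g. L-shaped base 6 mm thick: leg 110 x 30 mm along x (-55 to 55), and at its +x end a foot (x 25 to 55) out to y -60 mm. A rib stands on the leg, along x. Seen from above, rib up, foot end away from you, the foot points right. Origin: centre of the leg's underside; z up. Starts flat on the bench, any yaw.
- bracket_c: Right-hand cast aluminium shelf bracket, some 180 g. L-shaped base 6 mm thick: leg 110 x 30 mm along x (-55 to 55), and at its +x end a foot (x 25 to 55) out to y -60 mm. A rib stands on the leg, along x. Seen from above, rib up, foot end away from you, the foot points right. Origin: centre of the leg's underside; z up. Starts flat, rib up, in the left-hand tray, roughly along its x.
- bracket_a_rib (a point): Rib of this bracket, the part to grip: 10 mm thick (y), x -40 to 30, top 47 mm over the underside. This point: on the rib, 36 mm above the origin; axes as the bracket.
- bracket_b_rib (a point): Rib of this bracket, the part to grip: 10 mm thick (y), x -40 to 30, top 47 mm over the underside. This point: on the rib, 36 mm above the origin; axes as the bracket.
- bracket_c_rib (a point): Rib of this bracket, the part to grip: 10 mm thick (y), x -40 to 30, top 47 mm over the underside. This point: on the rib, 36 mm above the origin; axes as the bracket.
- bin_lh: Shallow blue tray fixed to the bench, the one with the left-hand sample; may stand on either side. Outside 170 (x) x 210 (y) mm, walls 5 mm thick, 24 mm high, inside 160 x 200 mm, floor 5 mm thick. Origin: centre of the tray's underside on the bench.
- bin_rh: Shallow blue tray fixed to the bench, the one with the right-hand sample; may stand on either side. Outside 170 (x) x 210 (y) mm, walls 5 mm thick, 24 mm high, inside 160 x 200 mm, floor 5 mm thick. Origin: centre of the tray's underside on the bench.
- bin_lh_in (a point): Centre of the left-hand tray's inner floor, 5 mm above the bench; axes as the tray. Beyond the +x wall (x 85 to 180) a ledge 12 mm high carries the sample: a left-hand bracket bolted down with dark bolt heads, rib up, its length along y, rib top 59 mm above the bench; part of the tray.
- bin_rh_in (a point): Centre of the right-hand tray's inner floor, 5 mm above the bench; axes as the tray. Beyond the +x wall (x 85 to 180) a ledge 12 mm high carries the sample: a right-hand bracket bolted down with dark bolt heads, rib up, its length along y, rib top 59 mm above the bench; part of the tray.
- bottle: Bystander: amber bottle, 68 mm across, 150 mm tall, beside the trays. Origin: centre of its underside.
- jar: Bystander: low glass jar with a metal lid, 84 mm across, 70 mm tall, near the robot. Origin: centre of its underside.
- tube_rack: Bystander: yellow tube rack 85 x 170 x 60 mm high, near the robot. Origin: centre of its underside.
- tip_rack: Bystander: white rack 80 x 120 x 50 mm high, beside the trays. Origin: centre of its underside.
Not all that is in view belongs to the job. Leave any green or turquoise look-alike of the bracket_b alone. Leave any green or red look-alike of the bracket_a alone.

How it is judged:
By the outcome, as a careful person would: the job done as asked, in the order asked, and still so for the second after the job is handed in, with the robot touching nothing.
It also fails if it takes over 70 s, if anything falls off the work surface, if the arm or the gripper's body presses on something with over 40 N, if the wrist force passes 120 N, or if a joint passes its speed limit or range.

## Working session

There is one attempt and no reset: what is moved stays moved. The work goes in short steps, Python scripts to look and compute and a shell command to move; the robot and the scene stay as the last step left them, time stands still between calls to the robot, and variables do not carry over. Pictures are saved under pics/ and viewed, at most 10 in all, crops included, and the job is handed in when it is done.

```bash
mkdir -p pics; cat > h.py <<'E'
import numpy as np, cv2
from plant import robot
def grab(n):
    f=robot.grab_frame(n); f['R']=cv2.Rodrigues(np.array(f['rvec'],float))[0]; f['t']=np.array(f['tvec'],float).ravel(); f['K']=np.array(f['camera_matrix']); return f
def save(f,p): cv2.imwrite(p,cv2.cvtColor(f['pixels'],cv2.COLOR_RGB2BGR))
def onplane(f,uv,z):
    uv=np.atleast_2d(uv).astype(float); d=np.c_[uv,np.ones(len(uv))]@np.linalg.inv(f['K']).T@f['R']; c=-f['R'].T@f['t']
    return c+d*((z-c[2])/d[:,2])[:,None]
def cloud(f):
    v,u=np.mgrid[0:400,0:640]; d=f['depth']; p=np.stack([u,v,np.ones_like(u)],-1)@np.linalg.inv(f['K']).T*d[...,None]
    P=(p-f['t'])@f['R']; P[d<=0]=np.nan; return P
E
python3 - <<'E'
from h import *
for n in('top','side'):
    f=grab(n); save(f,f'pics/{n}0.png'); print(n,-f['R'].T@f['t'],f['R'][2])
print(robot.state())
E
```

```text
top [0.47618499 0.01195574 1.78479758] [ 0.03457092 -0.01070471 -0.99934492]
side [-0.08833286 -0.91232366  0.82650221] [ 0.48692967  0.6652826  -0.56594925]
{'time_s': 0.1, 'qpos': array([-1.15387137,  0.32173616, -0.07009038,  1.45154041,  0.02261822,
        1.37082828, -0.05691248]), 'joint_vel': array([ 0.00045496, -0.00251492,  0.00126559, -0.0033913 ,  0.00074857,
        0.00086874, -0.00034323]), 'tau': array([-4.02119813e-04, -4.92569411e+01, -4.05761227e-01, -3.13396525e+01,
       -6.40778197e-02,  3.95834225e-02,  7.65968434e-05]), 'position': array([0.25466398, 0.59749162, 0.22158553]), 'tcp_rot': array([ 2.00041577e-01,  9.79787030e-01, -8.54549582e-04, -1.18067434e-04]), 'contact_force': array([0.53479384, 0.08704701, 0.15097788]), 'torque': array([-4.58237975e-02, -5.52269610e-02,  8.74328581e-05]), 'grasp_force': 0.0, 'finger_gap': 0.9981308640147193}
```

View pics/top0.png

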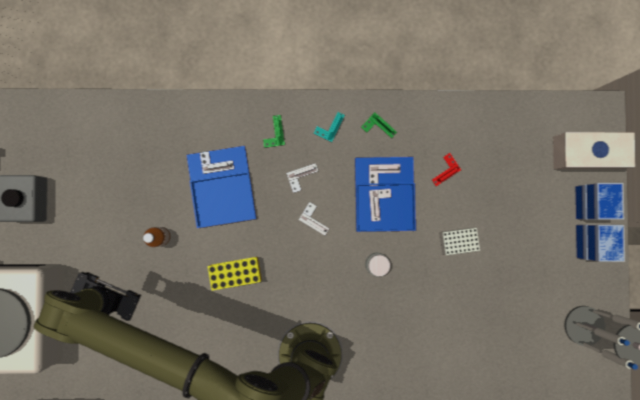

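View pics/side0.png

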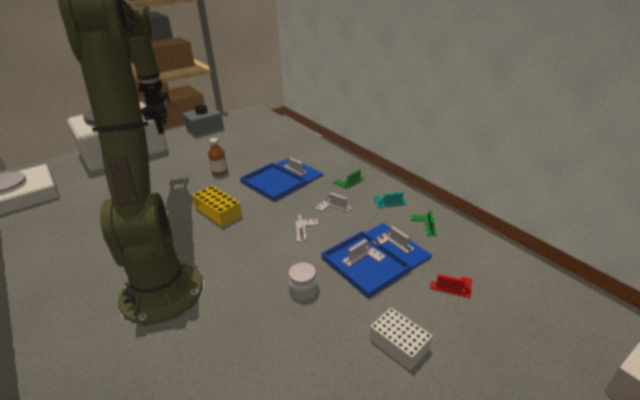

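The top view shows the right-hand tray at (223,187), with its sample at (217,163). The left-hand tray is at (386,193), with its sample at (384,173) and the misplaced bracket at (380,205).

Could be taken for a target:
- white loose brackets at (302,177) and (313,219)
- the two bolted samples
- green (273,132), turquoise (330,127), green (378,125) and red (446,170) look-alikes

I choose the white ones at (302,177), (313,219) and (380,205), and check them in a close crop.

```bash
python3 - <<'E'
from h import *
f=grab('top'); save(f,'pics/t1.png'); P=cloud(f); np.save('P.npy',P)
im=cv2.cvtColor(f['pixels'],cv2.COLOR_RGB2BGR)
c=cv2.resize(im[140:245,180:425],None,fx=3.2,fy=3.2,interpolation=cv2.INTER_CUBIC); cv2.imwrite('pics/c1.png',c)
hsv=cv2.cvtColor(im,cv2.COLOR_BGR2HSV)
m=((hsv[...,1]<70)&(hsv[...,2]>130)).astype(np.uint8); m[:140]=0;m[245:]=0;m[:,:180]=0;m[:,425:]=0
n,l,s,ce=cv2.connectedComponentsWithStats(m)
for i in range(1,n):
    if s[i,4]<40: continue
    Q=P[l==i]; print(i,s[i],ce[i],'z',np.nanpercentile(Q[:,2],[5,50,95]).round(3))
    r=cv2.minAreaRect(np.argwhere(l==i)[:,::-1].astype(np.float32)); print(r)
    Z=onplane(f,ce[i],.02); print(Z.round(3))
b=cv2.inRange(hsv,(100,120,60),(130,255,255)); b[:,425:]=0
for c in cv2.findContours(b,cv2.RETR_EXTERNAL,cv2.CHAIN_APPROX_SIMPLE)[0]:
    if cv2.contourArea(c)<500: continue
    r=cv2.minAreaRect(c); print('tray',r,onplane(f,cv2.boxPoints(r),.018)[:,:2].round(3).tolist())
E
```

```text
1 [200 151  34  23 312] [212.57051282 163.69230769] z [0.009 0.018 0.06 ]
((216.37281799316406, 160.1733856201172), (21.896236419677734, 31.09569549560547), 81.25383758544922)
[[0.675 0.347 0.02 ]]
4 [286 163  32  30 396] [299.07575758 175.9469697 ] z [-0.005  0.005  0.046]
((303.85003662109375, 177.5500030517578), (22.45216941833496, 32.25522994995117), 71.56504821777344)
[[0.632 0.039 0.02 ]]
5 [369 164  31  20 324] [381.09876543 170.36728395] z [0.009 0.018 0.06 ]
((384.0, 173.5), (19.0, 30.0), 90.0)
[[ 0.652 -0.253  0.02 ]]
10 [369 189  22  32 373] [377.09383378 201.34048257] z [0.002 0.011 0.053]
((379.5, 204.5), (31.0, 21.0), 90.0)
[[ 0.542 -0.238  0.02 ]]
13 [298 202  32  34 441] [312.07709751 219.16553288] z [-0.005  0.005  0.046]
((316.3626403808594, 218.22317504882812), (32.166481018066406, 22.405166625976562), 31.607501983642578)
[[ 0.478 -0.007  0.02 ]]
tray ((384.8683776855469, 193.70753479003906), (73.84456634521484, 59.05293655395508), 88.69805145263672) [[0.698, -0.158], [0.703, -0.369], [0.44, -0.374], [0.435, -0.163]]
tray ((220.6502685546875, 186.4768829345703), (73.82376098632812, 59.530391693115234), 81.25383758544922) [[0.708, 0.443], [0.74, 0.234], [0.481, 0.193], [0.449, 0.401]]
```

View pics/c1.png

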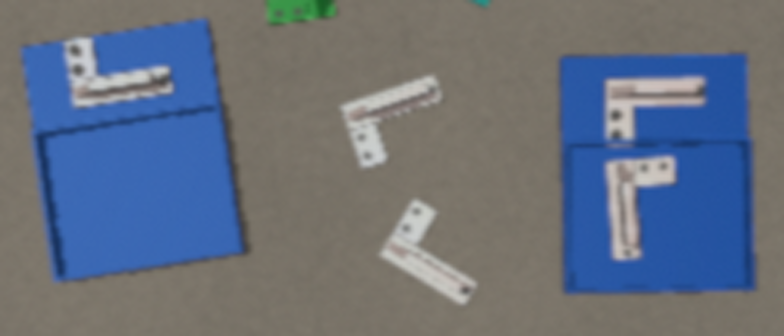

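The crop confirms the hands. (302,177) is left-hand, so it is bracket_a. (313,219) is right-hand, so it is bracket_b. (380,205) is right-hand in the left-hand tray, so it is bracket_c. All three are white, and the samples match their trays.

```bash
cat >> h.py <<'E'
from scipy.spatial.transform import Rotation as Ro
def ribs(P,boxes,zlo=.03,zhi=.056):
    for n,(x,y,r) in boxes.items():
        m=(np.hypot(P[...,0]-x,P[...,1]-y)<r)&(P[...,2]>zlo)&(P[...,2]<zhi)
        q=P[m][:,:2].astype(np.float32)
        if len(q)<8: print(n,'few',len(q)); continue
        c,(a,b),_=cv2.minAreaRect(q); v=cv2.fitLine(q,cv2.DIST_L2,0,.001,.001).ravel()
        print(n,len(q),'c',np.round(c,4),'mean',q.mean(0).round(4),'size',round(max(a,b),3),round(min(a,b),3),'az',round(np.degrees(np.arctan2(v[1],v[0]))%180,1),'top',P[m][:,2].max().round(3))
def go(x,y,z,az,mod=180):
    s=robot.state(); R=Ro.from_quat(s['tcp_rot']).as_matrix(); a=np.degrees(np.arctan2(R[1,0],R[0,0]))
    d=R.T@(np.array([x,y,z])-s['position']); sp=-((az-a+mod/2)%mod-mod/2)
    print('t',s['time_s'],'pos',s['position'].round(4),'az',a.round(1),'shift',d.round(4),'spin',np.radians(sp).round(3),'dist',np.linalg.norm(d).round(3),'tilt',R[:,2].round(3),'gap',s['finger_gap'].round(3))
E
python3 - <<'E'
from h import *
P=np.load('P.npy')
ribs(P,{'a':(.63,.03,.07),'b':(.475,-.01,.07),'c':(.53,-.24,.07)})
go(.53,-.24,.25,2)
E
```

```text
a 65 c [0.6498 0.0247] mean [0.6489 0.0247] size 0.072 0.01 az 108.4 top 0.052
b 61 c [ 0.4618 -0.0135] mean [ 0.4605 -0.0157] size 0.078 0.01 az 59.3 top 0.054
c 68 c [ 0.5282 -0.2309] mean [ 0.5268 -0.2303] size 0.078 0.011 az 3.6 top 0.055Traceback (most recent call last):
  File "<stdin>", line 4, in <module>
  File "h.py", line 23, in go
    print('t',s['time_s'],'pos',s['position'].round(4),'az',a.round(1),'shift',d.round(4),'spin',np.radians(sp).round(3),'dist',np.linalg.norm(d).round(3),'tilt',R[:,2].round(3),'gap',s['finger_gap'].round(3))
                                                                                                                                                                                        ^^^^^^^^^^^^^^^^^^^^^
AttributeError: 'float' object has no attribute 'round'
```

```bash
sed -i "s/s\['finger_gap'\].round(3)/round(s['finger_gap'],3)/" h.py; python3 -c "
from h import *
go(.465,-.0075,.22,59.3)"
```

```text
t 0.15 pos [0.2547 0.5976 0.2217] az 156.9 shift [-0.4307 -0.4742  0.0024] spin -1.438 dist 0.641 tilt [-0.    -0.001 -1.   ] gap 0.999
```

```bash
python3 -m jog '-0.03 -0.033 0 -0.1 -1; -0.065 -0.072 0 -0.22 -1; -0.1 -0.11 0 -0.34 -1; -0.135 -0.149 0 -0.46 -1; -0.17 -0.187 0 -0.58 -1; -0.204 -0.225 0 -0.7 -1; -0.238 -0.262 0 -0.82 -1; -0.272 -0.3 0 -0.94 -1; -0.306 -0.337 0 -1.06 -1; -0.34 -0.375 0 -1.18 -1; -0.374 -0.412 0 -1.3 -1; -0.405 -0.446 0 -1.42 -1' 30; python3 - <<'E'
from h import *
go(.465,-.0075,.22,59.3)
E
```

```text
time_s: 1.35
position: [0.4488, 0.0387, 0.2226]
tcp_rot: [-0.486, 0.874, 0.0, 0.0]
contact_force: [0.6, 0.0, -0.1]
finger_gap: 0.996
grasp_force: 0.0
t 1.35 pos [0.4488 0.0387 0.2226] az -121.8 shift [ 0.0306 -0.0382  0.0026] spin -0.02 dist 0.049 tilt [ 0.001  0.001 -1.   ] gap 0.996
```

```bash
python3 -m jog '0.015 -0.019 0 -0.02 -1; 0.03 -0.038 0.002 -0.02 -1; 0.03 -0.038 0.002 -0.02 -1; 0.03 -0.038 0.002 -0.02 -1' ; python3 - <<'E'
from h import *
f=grab('wrist'); save(f,'pics/w1.png'); P=cloud(f)
ribs(P,{'b':(.462,-.0135,.06)},.025,.07)
go(.465,-.0075,.02,59.3)
E
```

```text
time_s: 1.75
position: [0.4646, -0.0048, 0.2203]
tcp_rot: [-0.492, 0.87, 0.0, -0.0]
contact_force: [0.1, 0.5, -0.1]
finger_gap: 0.998
grasp_force: 0.0
b 639 c [ 0.4613 -0.0138] mean [ 0.459 -0.017] size 0.081 0.009 az 58.9 top 0.049
t 1.8 pos [ 0.4645 -0.004   0.2204] az -120.9 shift [ 0.0028 -0.0024  0.2004] spin -0.004 dist 0.2 tilt [-0.001  0.001 -1.   ] gap 1.004
```

View pics/w1.png

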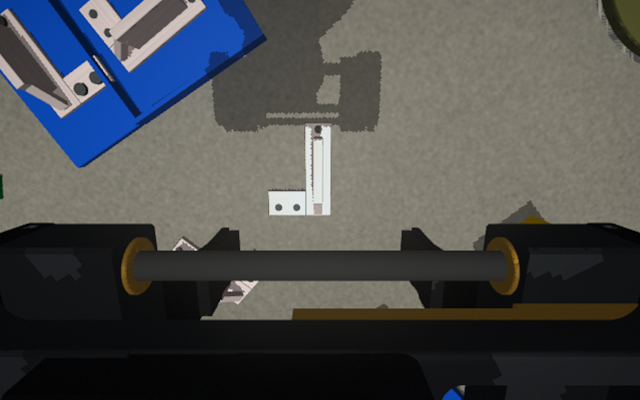

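The wrist view shows bracket_b at (318,170), rib up, and its position agrees with the top view to within about 1 mm. Descending to grip it.

```bash
python3 -m jog '0.003 -0.002 0.04 0 -1; 0.003 -0.002 0.08 0 -1; 0.003 -0.002 0.12 0 -1; 0.003 -0.002 0.15 0 -1; 0.003 -0.002 0.175 0 -1; 0.003 -0.002 0.19 0 -1; 0.003 -0.002 0.2 0 -1; 0.003 -0.002 0.2 0 -1; 0.003 -0.002 0.2 0 0.4; 0.003 -0.002 0.2 0 1; 0.003 -0.002 0.2 0 1; 0.003 -0.002 0.2 0 1' 35; python3 -m jog '0 0 0 0 1; 0 0 0 0 1; 0 0 0 0 1'
python3 - <<'E'
from h import *
go(.465,-.0075,.02,59.3)
E
```

```text
time_s: 3.0
position: [0.4655, -0.0083, 0.0212]
tcp_rot: [-0.493, 0.87, -0.0, 0.001]
contact_force: [0.1, -1.2, -0.0]
finger_gap: 0.723
grasp_force: 0.0
time_s: 3.3
position: [0.465, -0.0084, 0.0206]
tcp_rot: [-0.493, 0.87, 0.0, 0.0]
contact_force: [0.3, -1.2, 0.1]
finger_gap: 0.45
grasp_force: 0.0
t 3.3 pos [ 0.465  -0.0084  0.0206] az -121.0 shift [-0.0007  0.0005  0.0006] spin -0.005 dist 0.001 tilt [ 0.  0. -1.] gap 0.45
```

```bash
python3 -m jog '0 0 0 0 1; 0 0 0 0 1; 0 0 0 0 1; 0 0 0 0 1; 0 0 0 0 1; 0 0 0 0 1; 0 0 0 0 1; 0 0 -0.02 0 1; 0 0 -0.06 0 1; 0 0 -0.1 0 1; 0 0 -0.14 0 1; 0 0 -0.16 0 1' 35
python3 - <<'E'
from h import *
# refine rh tray from top cloud/colour: inner floor corners
f=grab('top'); im=cv2.cvtColor(f['pixels'],cv2.COLOR_RGB2HSV)
b=cv2.inRange(im,(100,120,60),(130,255,255)); b[:,300:]=0
c=max(cv2.findContours(b,cv2.RETR_EXTERNAL,cv2.CHAIN_APPROX_SIMPLE)[0],key=cv2.contourArea)
print(onplane(f,cv2.boxPoints(cv2.minAreaRect(c)),.018)[:,:2].round(3).tolist())
o=np.array([.549,.310]); a=np.radians(9.1); R=np.array([[np.cos(a),-np.sin(a)],[np.sin(a),np.cos(a)]])
for n,p in {'b':(0,-30),'c':(0,62)}.items():
    print(n,o+R@(np.array(p)/1000+[.002,0]))
x,y=o+R@np.array([.002,-.03]); go(x,y,.18,9.1)
E
```

```text
time_s: 4.5
position: [0.4663, -0.0084, 0.1838]
tcp_rot: [-0.493, 0.87, -0.0, 0.002]
contact_force: [0.0, 0.4, -2.7]
finger_gap: 0.109
grasp_force: 35.0
[[0.708, 0.443], [0.74, 0.234], [0.481, 0.193], [0.449, 0.401]]
b [0.55571957 0.2806939 ]
c [0.54116903 0.37153597]
t 4.55 pos [ 0.4676 -0.0082  0.1859] az -121.0 shift [-0.293   0.0732  0.0072] spin 0.871 dist 0.302 tilt [ 0.008  0.002 -1.   ] gap 0.112
```

```bash
python3 -m jog '-0.02 0.005 0 0.05 1; -0.05 0.012 0 0.14 1; -0.085 0.021 0 0.24 1; -0.12 0.03 0 0.35 1; -0.155 0.039 0 0.46 1; -0.19 0.048 0.003 0.57 1; -0.225 0.056 0.007 0.68 1; -0.255 0.064 0.007 0.77 1; -0.28 0.07 0.007 0.84 1; -0.293 0.073 0.007 0.871 1; -0.293 0.073 0.007 0.871 1; -0.293 0.073 0.007 0.871 1'
python3 - <<'E'
from h import *
go(.5557,.2807,.0265,9.1)
f=grab('top'); P=cloud(f); f2=grab('wrist'); 
im=cv2.cvtColor(f2['pixels'],cv2.COLOR_RGB2BGR); cv2.imwrite('pics/w2.png',im)
E
```

```text
time_s: 5.75
position: [0.5526, 0.2793, 0.1722]
tcp_rot: [-0.08, 0.997, -0.001, -0.001]
contact_force: [0.5, -1.2, -2.1]
finger_gap: 0.111
grasp_force: 35.0
t 5.75 pos [0.5526 0.2793 0.1722] az -170.8 shift [-0.0036  0.0011  0.1457] spin 0.001 dist 0.146 tilt [-0.002 -0.002 -1.   ] gap 0.111
```

View pics/w2.png

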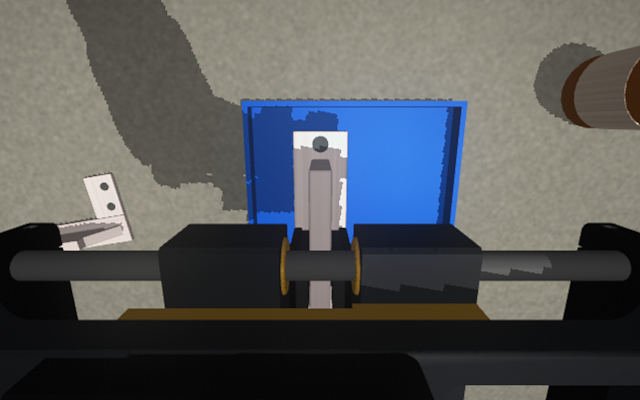

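The tray is empty and the bracket is aligned with it. The tray walls are at columns 248 and 460 and the held leg is at columns 293–347. Lowering it now.

```bash
python3 -m jog '-0.003 0.001 0.03 0 1; -0.003 0.001 0.07 0 1; -0.003 0.001 0.1 0 1; -0.003 0.001 0.12 0 1; -0.003 0.001 0.131 0 1; -0.003 0.001 0.137 0 1; -0.003 0.001 0.141 0 1; -0.003 0.001 0.144 0 1;  -0.003 0.001 0.144 0 1; -0.003 0.001 0.144 0 1'
python3 - <<'E'
from h import *
go(.5557,.2807,.0258,9.1)
E
```

```text
time_s: 6.85
position: [0.5565, 0.2822, 0.0304]
tcp_rot: [-0.08, 0.997, 0.0, 0.001]
contact_force: [0.4, -0.1, -2.0]
finger_gap: 0.113
grasp_force: 35.0
t 6.85 pos [0.5565 0.2822 0.0304] az -170.9 shift [ 0.001  -0.0013  0.0046] spin 0.001 dist 0.005 tilt [ 0.001  0.001 -1.   ] gap 0.113
```

```bash
python3 -m jog '0 0 0.002 0 1; 0 0 0.004 0 1; 0 0 0.005 0 1; 0 0 0.005 0 1; 0 0 0.005 0 1'
```

```text
time_s: 7.35
position: [0.5563, 0.2821, 0.0256]
tcp_rot: [-0.08, 0.997, 0.0, 0.0]
contact_force: [-1.8, -1.0, 6.0]
finger_gap: 0.111
grasp_force: 35.0
```

```bash
python3 -m jog '0 0 0 0 0.45; 0 0 0 0 0.45; 0 0 0 0 0.45; 0 0 0 0 0.45; 0 0 -0.01 0 0.45; 0 0 -0.03 0 0.45; 0 0 -0.07 0 0.45; 0 0 -0.11 0 0; 0 0 -0.15 0 -0.3; 0 0 -0.175 0 -0.5; 0 0 -0.18 0 -0.5'
python3 - <<'E'
from h import *
go(.535,-.230,.2,3.6)
E
```

```text
time_s: 8.45
position: [0.558, 0.2826, 0.2096]
tcp_rot: [-0.079, 0.997, 0.002, 0.003]
contact_force: [0.3, -0.1, -0.3]
finger_gap: 0.555
grasp_force: 0.0
t 8.45 pos [0.558  0.2826 0.2096] az -170.9 shift [ 0.104  -0.5025  0.0072] spin 0.096 dist 0.513 tilt [ 0.007  0.004 -1.   ] gap 0.555
```

```bash
python3 -m jog '0.004 -0.02 0 0 -0.1; 0.012 -0.06 0 0.01 -0.1; 0.022 -0.105 0 0.02 -0.1; 0.032 -0.152 0 0.03 -0.1; 0.042 -0.2 0 0.04 -0.1; 0.052 -0.249 0 0.05 -0.1; 0.062 -0.297 0 0.06 -0.1; 0.072 -0.345 0 0.07 -0.1; 0.082 -0.394 0 0.08 -0.1; 0.091 -0.44 0 0.09 -0.1; 0.099 -0.48 0 0.096 -0.1; 0.104 -0.502 0.007 0.096 -0.1'
python3 -m jog '0 0 0 0 -0.1; 0 0 0 0 -0.1; 0 0 0 0 -0.1'
python3 - <<'E'
from h import *
f=grab('wrist'); P=cloud(f); ribs(P,{'c':(.528,-.23,.06)},.03,.07)
go(.535,-.230,.0255,3.6)
f=grab('top'); save(f,'pics/t3.png'); P=cloud(f); ribs(P,{'b':(.55,.28,.06)},.03,.07)
E
```

```text
time_s: 9.65
position: [0.5297, -0.2362, 0.1965]
tcp_rot: [-0.028, 1.0, -0.001, -0.001]
contact_force: [-0.4, -1.1, -0.1]
finger_gap: 0.551
grasp_force: 0.0
time_s: 9.95
position: [0.5324, -0.2289, 0.1966]
tcp_rot: [-0.032, 0.999, 0.001, -0.001]
contact_force: [0.3, 0.9, -0.6]
finger_gap: 0.547
grasp_force: 0.0
c 764 c [ 0.527 -0.232] mean [ 0.5229 -0.2323] size 0.08 0.01 az 4.5 top 0.054
t 10.0 pos [ 0.5329 -0.2286  0.197 ] az -176.2 shift [-0.0021 -0.0017  0.1715] spin 0.003 dist 0.171 tilt [-0.001  0.001 -1.   ] gap 0.551
b 82 c [0.5522 0.282 ] mean [0.5505 0.2801] size 0.08 0.012 az 8.8 top 0.061
```

```bash
python3 -m jog '-0.001 -0.003 0.04 -0.01 -0.1; -0.001 -0.003 0.08 -0.01 -0.1; -0.001 -0.003 0.115 -0.01 -0.1; -0.001 -0.003 0.14 -0.01 -0.1; -0.001 -0.003 0.158 -0.01 -0.1; -0.001 -0.003 0.168 -0.01 -0.1; -0.001 -0.003 0.171 -0.01 -0.1; -0.001 -0.003 0.171 -0.01 -0.1; -0.001 -0.003 0.171 -0.01 0.3; -0.001 -0.003 0.171 -0.01 1; -0.001 -0.003 0.171 -0.01 1; -0.001 -0.003 0.171 -0.01 1' 35; python3 -m jog '0 0 0 0 1; 0 0 0 0 1; 0 0 0 0 1; 0 0 0 0 1; 0 0 0 0 1; 0 0 0 0 1'
```

```text
time_s: 11.25
position: [0.5345, -0.2333, 0.027]
tcp_rot: [-0.037, 0.999, 0.0, 0.0]
contact_force: [-0.3, 0.2, -0.6]
finger_gap: 0.275
grasp_force: 0.0
time_s: 11.85
position: [0.5343, -0.2328, 0.0267]
tcp_rot: [-0.037, 0.999, 0.0, 0.0]
contact_force: [-0.9, 2.1, 4.0]
finger_gap: 0.111
grasp_force: 35.0
```

```bash
python3 -m jog '0 0 -0.01 0 1; 0 0 -0.04 0 1; 0 0 -0.08 0 1; 0 0 -0.12 0 1; 0 0 -0.15 0 1; 0 0 -0.16 0 1; 0 0 -0.16 0 1'
python3 - <<'E'
from h import *
go(.542,.371,.18,9.1)
E
```

```text
time_s: 12.55
position: [0.5347, -0.2339, 0.1876]
tcp_rot: [-0.036, 0.999, -0.0, 0.001]
contact_force: [1.4, -0.7, -1.5]
finger_gap: 0.112
grasp_force: 35.0
t 12.55 pos [ 0.5347 -0.2339  0.1876] az -175.8 shift [-0.0513  0.6028  0.0072] spin -0.086 dist 0.605 tilt [ 0.003 -0.001 -1.   ] gap 0.112
```

```bash
python3 -m jog '-0.001 0.015 0 0 1; -0.004 0.05 0 0 1; -0.008 0.095 0 -0.01 1; -0.012 0.142 0 -0.02 1; -0.016 0.19 0 -0.03 1; -0.02 0.238 0 -0.04 1; -0.024 0.286 0 -0.045 1; -0.028 0.334 0 -0.05 1; -0.032 0.382 0 -0.06 1; -0.036 0.43 0 -0.07 1; -0.04 0.475 0 -0.08 1; -0.044 0.515 0 -0.086 1'
python3 - <<'E'
from h import *
go(.542,.371,.18,9.1)
E
```

```text
time_s: 13.75
position: [0.5384, 0.2857, 0.1834]
tcp_rot: [-0.081, 0.997, -0.001, -0.002]
contact_force: [0.8, 0.1, -2.6]
finger_gap: 0.114
grasp_force: 35.0
t 13.75 pos [0.5384 0.2857 0.1834] az -170.8 shift [-0.0172  0.0836  0.0032] spin 0.002 dist 0.085 tilt [-0.004 -0.002 -1.   ] gap 0.114
```

```bash
python3 -m jog '-0.007 0.03 0 0 1; -0.014 0.06 0 0 1; -0.017 0.08 0 0 1; -0.017 0.086 0 0 1; -0.017 0.086 0 0 1; -0.017 0.086 0 0 1'
python3 - <<'E'
from h import *
f=grab('wrist'); save(f,'pics/w3.png')
go(.542,.371,.0267,9.1)
E
```

```text
time_s: 14.35
position: [0.5439, 0.3689, 0.1862]
tcp_rot: [-0.079, 0.997, -0.001, -0.0]
contact_force: [0.5, -1.4, -1.3]
finger_gap: 0.111
grasp_force: 35.0
t 14.4 pos [0.5442 0.3687 0.1866] az -171.0 shift [0.0018 0.0028 0.1599] spin -0.002 dist 0.16 tilt [ 0.    -0.001 -1.   ] gap 0.113
```

View pics/w3.png

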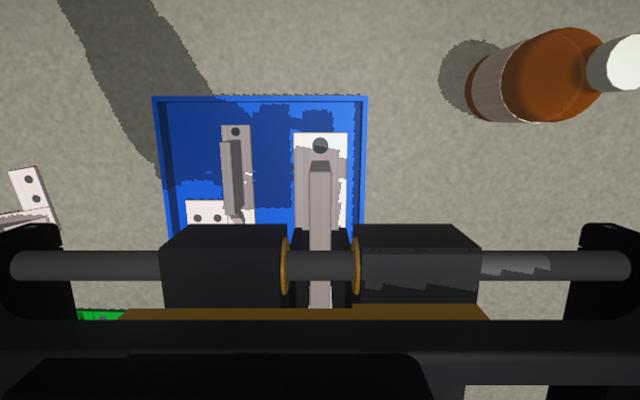

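Bracket_b lies flat at (237,170). Held bracket_c has about 38 mm from its leg centre to the wall at column 358. I shift it 6 mm away from b and lower it.

```bash
python3 -m jog '0.002 0.006 0.03 0 1; 0.002 0.006 0.07 0 1; 0.002 0.006 0.1 0 1; 0.002 0.006 0.125 0 1; 0.002 0.006 0.14 0 1; 0.002 0.006 0.149 0 1; 0.002 0.006 0.154 0 1; 0.002 0.006 0.156 0 1; 0.002 0.006 0.157 0 1; 0.002 0.006 0.157 0 1'
python3 - <<'E'
from h import *
go(.542,.371,.0267,9.1)
E
```

```text
time_s: 15.4
position: [0.541, 0.3773, 0.0305]
tcp_rot: [-0.08, 0.997, 0.001, 0.001]
contact_force: [0.2, -0.2, -2.3]
finger_gap: 0.114
grasp_force: 35.0
t 15.4 pos [0.541  0.3773 0.0305] az -170.9 shift [ 0.0001 -0.0064  0.0038] spin 0.001 dist 0.007 tilt [ 0.001  0.001 -1.   ] gap 0.114
```

```bash
python3 -m jog '0 -0.002 0.001 0 1; 0 -0.002 0.003 0 1; 0 -0.002 0.0045 0 1; 0 -0.002 0.0045 0 1; 0 -0.002 0.0045 0 1'
```

```text
time_s: 15.9
position: [0.5413, 0.3748, 0.0267]
tcp_rot: [-0.079, 0.997, 0.0, 0.0]
contact_force: [-2.7, -1.8, 6.2]
finger_gap: 0.111
grasp_force: 35.0
```

```bash
python3 -m jog '0 0 0 0 0.55; 0 0 0 0 0.55; 0 0 0 0 0.55; 0 0 0 0 0.55; 0 0 -0.01 0 0.55; 0 0 -0.03 0 0.55; 0 0 -0.07 0 0.55; 0 0 -0.11 0 0; 0 0 -0.15 0 -0.5; 0 0 -0.175 0 -0.5; 0 0 -0.18 0 -0.5; 0 0 -0.18 0 -0.5'
python3 - <<'E'
from h import *
go(.6476,.0313,.2,108.4)
E
```

```text
time_s: 17.1
position: [0.5412, 0.3751, 0.2063]
tcp_rot: [-0.08, 0.997, 0.001, 0.001]
contact_force: [0.2, 0.8, -0.4]
finger_gap: 0.592
grasp_force: 0.0
t 17.1 pos [0.5412 0.3751 0.2063] az -170.9 shift [-0.0505 -0.3564  0.0059] spin 1.409 dist 0.36 tilt [ 0.002  0.002 -1.   ] gap 0.592
```

```bash
python3 -m jog '-0.003 -0.02 0 0.1 -0.5; -0.007 -0.05 0 0.22 -0.5; -0.012 -0.085 0 0.34 -0.5; -0.017 -0.12 0 0.46 -0.5; -0.022 -0.155 0 0.58 -0.5; -0.027 -0.19 0 0.7 -0.5; -0.032 -0.225 0 0.82 -0.5; -0.037 -0.26 0 0.94 -0.5; -0.041 -0.29 0 1.06 -0.5; -0.045 -0.32 0 1.18 -0.5; -0.048 -0.342 0 1.3 -0.5; -0.05 -0.356 0.006 1.409 -0.5'
python3 -m jog '0 0 0 0 -0.5; 0 0 0 0 -0.5; 0 0 0 0 -0.5'
python3 - <<'E'
from h import *
f=grab('wrist'); P=cloud(f); ribs(P,{'a':(.648,.028,.06)},.025,.07)
go(.6476,.0313,.0205,108.4)
print(robot.state()['qpos'].round(2))
f=grab('top'); P=cloud(f); ribs(P,{'b':(.55,.28,.045),'c':(.538,.372,.045)},.03,.07)
im=cv2.cvtColor(f['pixels'],cv2.COLOR_RGB2BGR)[140:245,180:425]; cv2.imwrite('pics/c4.png',cv2.resize(im,None,fx=3.2,fy=3.2,interpolation=cv2.INTER_CUBIC))
E
```

```text
time_s: 18.3
position: [0.6463, 0.0282, 0.1976]
tcp_rot: [0.588, 0.809, -0.001, -0.0]
contact_force: [0.5, 0.2, -0.7]
finger_gap: 0.746
grasp_force: 0.0
time_s: 18.6
position: [0.6462, 0.0332, 0.1983]
tcp_rot: [0.583, 0.812, -0.0, -0.001]
contact_force: [0.4, 0.4, 0.1]
finger_gap: 0.747
grasp_force: 0.0
a 797 c [0.6465 0.029 ] mean [0.6461 0.03  ] size 0.08 0.009 az 108.7 top 0.049
t 18.65 pos [0.6463 0.0332 0.1986] az 108.6 shift [-0.0024  0.0007  0.1781] spin 0.004 dist 0.178 tilt [-0.001  0.001 -1.   ] gap 0.752
[-0.63  0.38  0.71  1.51 -0.25  1.34  0.42]
b 80 c [0.5495 0.2803] mean [0.5477 0.2796] size 0.078 0.012 az 9.4 top 0.06
c 88 c [0.5342 0.388 ] mean [0.5334 0.3732] size 0.08 0.041 az 7.5 top 0.058
```

View pics/c4.png

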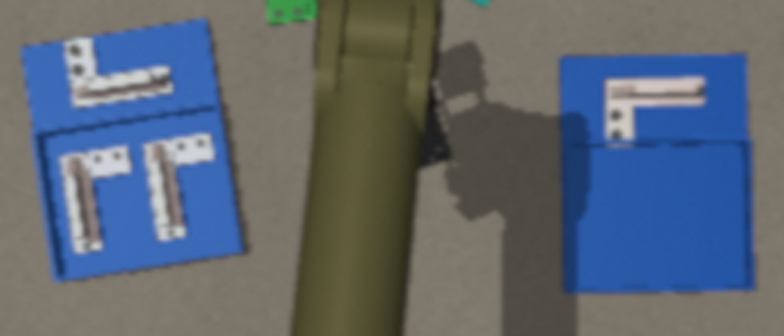

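Brackets c at (90,200) and b at (180,190) in the crop lie side by side on the right-hand tray floor, clear of each other and of the rim. The left-hand tray is empty. Now gripping bracket_a.

```bash
python3 -m jog '-0.002 0 0.04 0 -0.5; -0.002 0 0.08 0 -0.5; -0.002 0 0.12 0 -0.5; -0.002 0 0.147 0 -0.5; -0.002 0 0.165 0 -0.5; -0.002 0 0.175 0 -0.5; -0.002 0 0.178 0 -0.5; -0.002 0 0.178 0 0; -0.002 0 0.178 0 0.4; -0.002 0 0.178 0 1; -0.002 0 0.178 0 1; -0.002 0 0.178 0 1' 35; python3 -m jog '0 0 0 0 1; 0 0 0 0 1; 0 0 0 0 1; 0 0 0 0 1; 0 0 0 0 1; 0 0 0 0 1; 0 0 0 0 1; 0 0 0 0 1; 0 0 0 0 1'
```

```text
time_s: 19.9
position: [0.6476, 0.0295, 0.0216]
tcp_rot: [0.585, 0.811, 0.0, 0.0]
contact_force: [0.4, 0.1, 0.0]
finger_gap: 0.379
grasp_force: 0.0
time_s: 20.8
position: [0.6474, 0.0295, 0.0211]
tcp_rot: [0.585, 0.811, 0.0, 0.0]
contact_force: [0.7, -0.0, 0.3]
finger_gap: 0.111
grasp_force: 35.0
```

```bash
python3 -m jog '0 0 -0.01 0 1; 0 0 -0.04 0 1; 0 0 -0.08 0 1; 0 0 -0.12 0 1; 0 0 -0.15 0 1; 0 0 -0.16 0 1; 0 0 -0.16 0 1'
python3 - <<'E'
from h import *
go(.545,-.264,.18,91)
E
```

```text
time_s: 21.5
position: [0.6479, 0.0293, 0.1825]
tcp_rot: [0.585, 0.811, 0.001, 0.001]
contact_force: [-0.1, -0.1, -1.7]
finger_gap: 0.113
grasp_force: 35.0
t 21.5 pos [0.6479 0.0293 0.1825] az 108.4 shift [-0.2458 -0.1902  0.002 ] spin 0.304 dist 0.311 tilt [ 0.002  0.001 -1.   ] gap 0.113
```

```bash
python3 -m jog '-0.015 -0.012 0 0.02 1; -0.04 -0.031 0 0.05 1; -0.07 -0.054 0 0.09 1; -0.1 -0.077 0 0.13 1; -0.13 -0.1 0 0.17 1; -0.16 -0.124 0 0.21 1; -0.19 -0.147 0 0.25 1; -0.215 -0.166 0 0.28 1; -0.235 -0.182 0 0.304 1; -0.246 -0.19 0.002 0.304 1; -0.246 -0.19 0.002 0.304 1; -0.246 -0.19 0.002 0.304 1'
python3 - <<'E'
from h import *
f=grab('wrist'); save(f,'pics/w5.png')
go(.545,-.264,.026,91)
E
```

```text
time_s: 22.7
position: [0.5441, -0.2638, 0.1785]
tcp_rot: [0.701, 0.713, 0.0, -0.001]
contact_force: [0.6, 1.3, -2.2]
finger_gap: 0.112
grasp_force: 35.0
t 22.75 pos [ 0.5449 -0.2627  0.1786] az 91.0 shift [-1.500e-03  1.000e-04  1.526e-01] spin 0.001 dist 0.153 tilt [-0.     0.001 -1.   ] gap 0.112
```

View pics/w5.png

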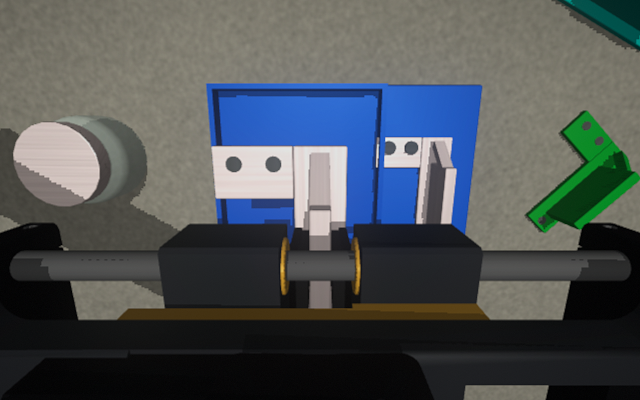

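Bracket_a's foot and leg (columns 213–347, nearer the camera) fit centrally between the tray walls at columns 216 and 379. Lowering it.

```bash
python3 -m jog '-0.001 0 0.03 0 1; -0.001 0 0.07 0 1; -0.001 0 0.1 0 1; -0.001 0 0.12 0 1; -0.001 0 0.135 0 1; -0.001 0 0.143 0 1; -0.001 0 0.147 0 1; -0.001 0 0.149 0 1; -0.001 0 0.149 0 1; -0.001 0 0.149 0 1'; python3 -m jog '0 0 0 0 1; 0 0 0 0 1'
```

```text
time_s: 23.75
position: [0.5453, -0.2652, 0.0309]
tcp_rot: [0.701, 0.713, 0.0, 0.001]
contact_force: [-0.1, -0.0, -1.5]
finger_gap: 0.11
grasp_force: 35.0
time_s: 23.95
position: [0.545, -0.2651, 0.0305]
tcp_rot: [0.701, 0.713, 0.0, 0.0]
contact_force: [-0.8, -0.1, -1.5]
finger_gap: 0.11
grasp_force: 35.0
```

```bash
python3 -m jog '0 0 0.002 0 1; 0 0 0.004 0 1; 0 0 0.005 0 1; 0 0 0.005 0 1; 0 0 0.005 0 1'
```

```text
time_s: 24.45
position: [0.5448, -0.2649, 0.026]
tcp_rot: [0.701, 0.713, 0.0, -0.0]
contact_force: [-2.2, 1.5, 6.2]
finger_gap: 0.111
grasp_force: 35.0
```

```bash
python3 -m jog '0 0 0 0 0.4; 0 0 0 0 0.4; 0 0 0 0 0.4; 0 0 0 0 0.4; 0 0 -0.01 0 0.4; 0 0 -0.03 0 0.4; 0 0 -0.07 0 0.4; 0 0 -0.11 0 0; 0 0 -0.15 0 0; 0 0 -0.18 0 0; 0 0 -0.2 0 0; 0 0 -0.2 0 0'
python3 -m jog '0.05 0 0 0 0; 0.1 0 0 0 0; 0.15 0 0 0 0; 0.2 0 0 0 0; 0.24 0 0 0 0; 0.25 0 0 0 0; 0.25 0 0 0 0; 0.25 0 0 0 0'
python3 - <<'E'
from h import *
f=grab('top'); P=cloud(f); ribs(P,{'a':(.545,-.27,.05),'b':(.55,.28,.045),'c':(.536,.375,.042)},.035,.07)
cv2.imwrite('pics/c6.png',cv2.cvtColor(cv2.resize(f['pixels'][130:280,130:490],None,fx=2.2,fy=2.2,interpolation=cv2.INTER_CUBIC),cv2.COLOR_RGB2BGR))
E
```

```text
time_s: 25.65
position: [0.5462, -0.2663, 0.229]
tcp_rot: [0.701, 0.713, 0.002, 0.003]
contact_force: [0.2, 0.6, 0.5]
finger_gap: 0.498
grasp_force: 0.0
time_s: 26.45
position: [0.5401, -0.0169, 0.2247]
tcp_rot: [0.702, 0.713, -0.001, 0.0]
contact_force: [-0.4, -1.2, -0.4]
finger_gap: 0.501
grasp_force: 0.0
a 65 c [ 0.5451 -0.2676] mean [ 0.5451 -0.2673] size 0.073 0.008 az 90.3 top 0.06
b 70 c [0.5484 0.2804] mean [0.5477 0.2799] size 0.072 0.012 az 8.9 top 0.063
c 77 c [0.5331 0.3734] mean [0.5325 0.3724] size 0.074 0.012 az 8.0 top 0.062
```

View pics/c6.png

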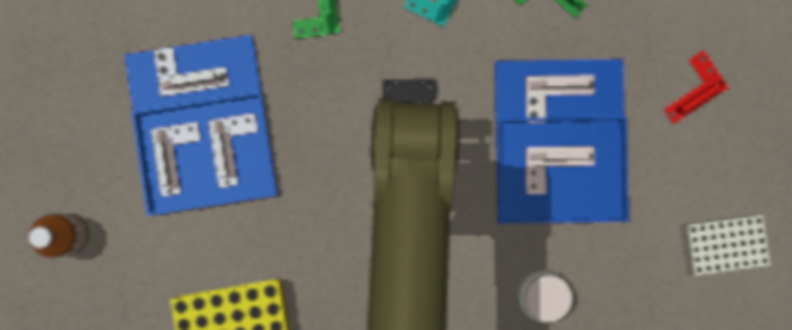

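The final view shows all three brackets flat in the matching trays: c (168,160), b (228,150) and a (555,165). The bottle, jar and racks are undisturbed.

```bash
python3 -c "
from plant import robot
print(robot.sign_off())"
```

```text
the job is handed in; nothing more can be done
None
```

Done: bracket_a is in the left-hand tray and bracket_b and bracket_c are in the right-hand tray, all flat with ribs up; the job was handed in at about 26.5 s.

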